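Put the long bolts into the storage jar

TASK

Put the two long bolts away in the white storage jar, one after the other, through its narrow neck. Leave the short bolt standing where it is, and keep the jar standing in its place.

Things in the scene. Friction and masses are not known exactly. Their poses are not given: they have to be found in the camera images.
- jar: White plastic storage jar with an open narrow neck, standing loose on the bench. 175 mm tall, body 120 mm in diameter up to 112 mm, sloping shoulder from there to 136 mm, then a straight neck 58 mm outside and 50 mm inside in diameter up to the rim at 175 mm. Floor inside 5 mm above the underside, so about 170 mm deep. Origin: centre of the underside, on the jar's axis; z is up, the mouth lies on it. About 0.9 kg.
- bolt_1: Long steel hex bolt standing upright on its head, shank up. 76 mm tall in all: hexagonal head 24 mm across the flats (28 mm across the corners) and 12 mm high, then a plain round threaded shank 16 mm in diameter. Origin: centre of the underside of the head, on the bench when standing; z runs along the shank to its tip. About 0.15 kg.
- bolt_2: The other long steel hex bolt standing upright on its head, shank up. 76 mm tall in all: hexagonal head 24 mm across the flats (28 mm across the corners) and 12 mm high, then a plain round threaded shank 16 mm in diameter. Origin: centre of the underside of the head, on the bench when standing; z runs along the shank to its tip. About 0.15 kg.
- short_bolt: Short steel hex bolt of the same kind, standing upright on its head among the long ones, only 36 mm tall in all; same head and shank diameter. Not wanted in the jar. Origin: centre of the underside of the head; z up along the shank.
There are look-alikes about, which are no part of the job. Leave any blue look-alike of the bolt_1 alone. What is shaped like the short_bolt but orange is not meant.

How it is judged:
On the way, in this order (a step that is already met when the one before it is completed fails the run):
1. one long bolt lies in the jar, below its neck (((horizontal distance between bolt_1 and jar below 0.058 m and z of bolt_1 in the frame of jar between -0.005 and 0.11 m) or (horizontal distance between bolt_2 and jar below 0.058 m and z of bolt_2 in the frame of jar between -0.005 and 0.11 m))), for 0.2 s.
2. both long bolts lie in the jar, below its neck (horizontal distance between each of bolt_1, bolt_2 and jar below 0.058 m and z of bolt_1 in the frame of jar between -0.005 and 0.11 m and z of bolt_2 in the frame of jar between -0.005 and 0.11 m), for 0.2 s.
At the end, for the whole second after the job is handed in: Both long bolts lie at rest inside the jar, the underside of each head less than 110 mm above the jar's underside. The jar stands upright within 10 degrees and within 50 mm of its first place, and the short bolt stands upright within 10 degrees and within 30 mm of its first place (all of step 2 and linear speed of each of bolt_1, bolt_2 below 0.03 m/s and angle between each of jar, short_bolt's own z axis and vertical below 0.17 rad and distance of jar from where it was at the start of the episode below 0.05 m and distance of short_bolt from where it was at the start of the episode below 0.03 m); the robot touches nothing.
It fails at once if the jar is tipped by more than 20 degrees or shifted by more than 50 mm (angle between jar's own z axis and vertical above 0.35 rad or distance of jar from where it was at the start of the episode above 0.05 m).
It fails at once if the short bolt is knocked over or shifted by more than 30 mm (angle between short_bolt's own z axis and vertical above 0.5 rad or distance of short_bolt from where it was at the start of the episode above 0.03 m).
It also fails if it takes over 64 s, if anything falls off the work surface, if the arm or the gripper's body presses on something with over 40 N, if the wrist force passes 120 N, or if a joint passes its speed limit or range.

ROBOT

A 6-joint arm with a two-finger parallel gripper is mounted at the origin on a cart in front of the work surface, level with it; the furniture and walls round the work are solid. World frame = base frame: x ahead of the robot, y to its left, z up, the work surface at z = 0. Lengths are in m, angles in rad, forces in N, time in s.
With the tool pointing down it reaches from about 0.35 to 0.975 m from the base axis. Payload 4.9 kg.
Tool frame: the origin (TCP) lies midway between the tips of the shut fingers; the grasp point (between the pads) lies behind it (manip.tcp_to_grasp is the z of the grasp point in the tool frame, in m); z points along the fingers, y is the direction in which the jaws open and shut (so a half turn about z gives the same grasp; the last joint's range is limited). The gripper opens to 85 mm and grips with 20 to 120 N. Pads are 22 mm wide; open, the fingers measure 114 mm over their backs; the gripper's body (76 mm by 85 mm) begins 54 mm behind the grasp point. The pads swing forward as they close: fully open they stand 13 mm farther back than shut.
Start: joints at [1.153, 0.053, 1.613, -0, 1.476, -0.119], TCP at [0.184, 0.597, 0.231] pointing down, gripper open.
Joint ranges: [-3.01, 3.01], [-1.01, 2.22], [0.06, 2.58], [-1.02, 4.17], [0.09, 2.62], [-3.14, 3.14]. Speed limits (rad/s): [2.57, 2.57, 3.14, 3.14, 3.14, 3.14].

INTERFACE

Orientations are given as a unit quaternion [w, x, y, z].
In Python, from plant import status, vision, order, regions_of, manip gives the robot as it stands. The module is installed in compiled form; this text tells all that it offers.
- The arm moves only by the shell command python3 -m crank 'ROWS'. ROWS is JSON, one flat list of numbers, 5 for each row, row after row: the shift along the tool's x, y, z in mm, then the turn about the tool's z in degrees, then the opening in per cent of the stroke, from 0 (shut) to 100 (fully open). In form: [tx, ty, tz, yaw, fingers, tx, ty, tz, yaw, fingers, ...]. A call has exactly 10 rows; each row is the pose to reach, as a shift and turn from the pose commanded when the call began, along the tool's axes at that moment; what a row does not reach only later rows make up. A row lasts 1/10 s, in which the tool goes at most 50 mm and 8.59 degrees, less where a joint would pass 70% of its speed; a pose out of reach is approached as far as the arm can. A call with a gripper value outside its range is refused whole. The fingers move at their own pace and stop on an object; the grip force is fixed at half the most. Time passes only in rows, so rows that repeat a pose let the fingers close, or fill a call up. It gives the time, the measured TCP pose, the force and the opening at its end, in the units of the state.
- status.state(): the state, without advancing time (a new reading comes with each control period).
- vision.grab_frame(name): name is "side" or "top"; returns (picture, depth): 480x640x3 uint8, red, green, blue; 480x640 float32, m along the optical axis (not along the pixel's ray), 0 where there is no reading.
- vision.get_calibration(name): a dict with "camera_matrix" (3x3 intrinsics, pixels), "k1" (the pictures are not rectified: a ray, as slopes to the right and down, at radius r is drawn at 1 + k1 r^2 times it, then the intrinsics apply), "R" (3x3) and "t" (3): a world point X has camera coordinates R X + t. Camera axes: x right, y down, z forward; pixel columns grow to the right and rows downward; lengths in m; the calibration is good to about 2 mm. A picture is of the moment at which its call begins. get_calibration takes no time and is no camera call.
- order.job_done(): hands the job in, once; it reports no verdict.
Trained networks look in the newest picture that a camera, given by its name, has taken for a name from the list of things; names that differ only in an ending like _2 or _b are one class to them, and where a whole thing is asked for, a point or a joint stands for the part that bears it (a point fixed in the world has none). Each returns a list of dicts, best first, with "confidence" (0 to 1); they miss things now and then, are a little off and sometimes report something else, mostly with a low value. They report only what shows in the picture. A call takes as long as a camera call. They do not tell look-alikes from the thing itself.
- regions_of(camera, name): "region" (480x640 bool, what is visible of it) and "extent" ([centre column, centre row, width, height] in pixels, round what is visible of it).
The state is a dict: "time": time; "joint_pos": joint angles; "joint_vel": joint speeds; "joint_efforts": joint torques, N m; "tool_pos": TCP position; "tool_rot": TCP orientation; "contact_force": force on the tool from outside, world axes, zero at the start; "ft_torque": the same for the moment, N m; "gripper_width": opening from 0.0 (shut) to 1.0 (fully open).
Only numpy, scipy, OpenCV 4.12 (cv2) and the standard library are available. Lean on these libraries where they do the work, as an engineer would, in place of code of your own. Each camera call takes 0.05 s, during which the arm holds its last target. There are 200 camera calls.

## Working session

There is one attempt and no reset: what is moved stays moved. The work goes in short steps, Python scripts to look and compute and a shell command to move; the robot and the scene stay as the last step left them, time stands still between calls to the robot, and variables do not carry over. Pictures are saved under pics/ and viewed, on a budget of 10 in all, crops included, one or two more only if the job needs it, and the job is handed in when it is done.

```bash
mkdir -p pics; cat > h.py <<'E'
import numpy as np, cv2
from plant import status, vision, order, regions_of, manip
def cloud(name, depth):
    c=vision.get_calibration(name); K=np.array(c["camera_matrix"]); R=np.array(c["R"]); t=np.array(c["t"])
    v,u=np.mgrid[0:480,0:640]
    p=np.stack([u.ravel(),v.ravel()],1).astype(float)[:,None]
    n=cv2.undistortPoints(p,K,np.array([c["k1"],0,0,0,0.]))[:,0]
    z=depth.ravel()[:,None]
    X=np.hstack([n*z,z]); W=(X-t.ravel())@R
    W[z[:,0]<=0]=np.nan
    return W.reshape(480,640,3)
E
python3 - <<'E'
from h import *
print(manip.tcp_to_grasp, status.state())
ims=[]
for n in("top","side"):
    im,d=vision.grab_frame(n); np.save(f"{n}.npy",d); cv2.imwrite(f"pics/{n}0.png",im[...,::-1])
    W=cloud(n,d)
    c=vision.get_calibration(n); print(n,"cam at",-np.array(c["R"]).T@np.array(c["t"]).ravel())
    for k in("jar","bolt_1","short_bolt"):
        for r in regions_of(n,k):
            m=r["region"]; P=W[m]; P=P[~np.isnan(P[:,0])]
            zt=np.percentile(P[:,2],95); T=P[P[:,2]>zt-.006]
            print(n,k,round(r["confidence"],2),np.round(r["extent"]),"ztop",zt.round(3),"top mid",((T.min(0)+T.max(0))/2).round(3),"med",np.median(T,0).round(3),"rgb",im[m].mean(0).round(),m.sum())
E
```

```text
-0.0187 {'time': 0.0, 'joint_pos': array([ 1.15302659e+00,  5.33559705e-02,  1.61431738e+00,  7.91637940e-06,
        1.47598621e+00, -1.18987500e-01]), 'joint_vel': array([ 0.00074955,  0.00057001, -0.00079807,  0.00097354,  0.00065466,
       -0.00063757]), 'joint_efforts': array([-1.69122850e-03, -3.93678474e+01, -3.70177281e+01, -2.39068386e-04,
        6.71748421e-03, -1.62060205e-07]), 'tool_pos': array([0.18370587, 0.59673384, 0.2300496 ]), 'tool_rot': array([-2.77838628e-04,  1.48836358e-01,  9.88861300e-01, -9.95414678e-04]), 'contact_force': array([-0.01548236, -0.44101184,  0.43347924]), 'ft_torque': array([-0.03360297, -0.01023359, -0.02614866]), 'gripper_width': 0.998614619564637}
top cam at [ 0.29106467 -0.02868092  1.07800581]
top jar 0.85 [208. 221.  82.  86.] ztop 0.173 top mid [0.534 0.185 0.173] med [0.533 0.187 0.174] rgb [132. 131. 128.] 5104
top bolt_1 0.77 [447. 273.  19.  13.] ztop 0.077 top mid [ 0.481 -0.229  0.076] med [ 0.48  -0.229  0.075] rgb [112. 110. 109.] 244
top bolt_1 0.53 [486. 272.  24.  22.] ztop 0.078 top mid [ 0.48  -0.293  0.076] med [ 0.479 
[... 714 characters left out ...]
35] rgb [121. 117. 112.] 217
side bolt_1 0.73 [389. 285.  20.  42.] ztop 0.076 top mid [ 0.482 -0.229  0.075] med [ 0.481 -0.231  0.076] rgb [117. 112. 104.] 516
side bolt_1 0.73 [422. 297.  18.  42.] ztop 0.076 top mid [ 0.479 -0.295  0.074] med [ 0.478 -0.295  0.076] rgb [ 65.  78. 123.] 461
side bolt_1 0.64 [280. 247.  13.  39.] ztop 0.075 top mid [ 0.455 -0.001  0.074] med [ 0.455 -0.001  0.075] rgb [107. 103.  97.] 345
side short_bolt 0.72 [327. 267.  15.  18.] ztop 0.037 top mid [ 0.481 -0.098  0.034] med [ 0.48  -0.099  0.036] rgb [123. 119. 113.] 223
side short_bolt 0.5 [347. 288.  16.  23.] ztop 0.037 top mid [ 0.453 -0.159  0.035] med [ 0.451 -0.16   0.036] rgb [160. 102.  56.] 243
```

View pics/top0.png

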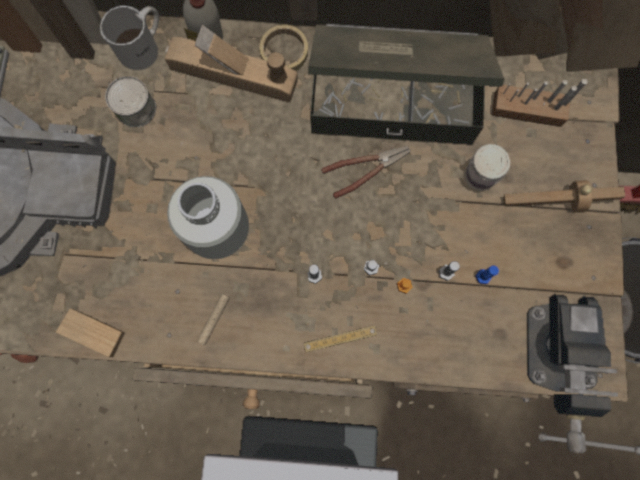

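View pics/side0.png

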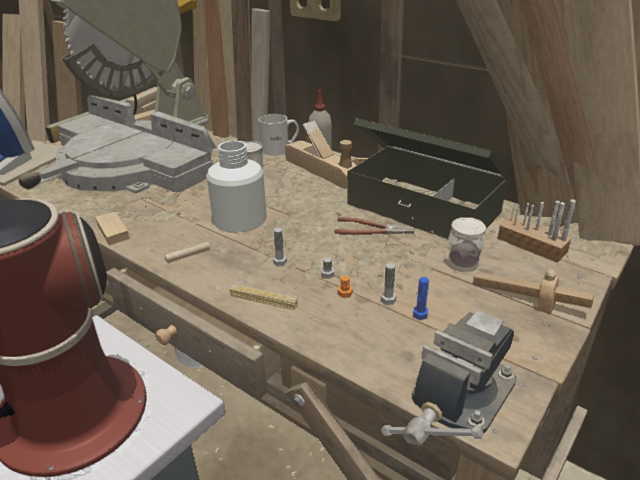

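The top view shows the grey long bolts at (314,275) and (447,273), and the short bolt at (370,268). The orange look-alike is at (403,287), the blue one at (486,272), and the jar mouth is near (200,203). The side view agrees. I'll go to the nearer long bolt at (0.457, 0.000) first, keeping the height.

```bash
cat > to.py <<'E'
import sys; from h import *
from scipy.spatial.transform import Rotation as Ro
s=status.state(); q=s["tool_rot"]; R=Ro.from_quat([*q[1:],q[0]]).as_matrix()
g=np.array([float(a) for a in sys.argv[1:4]])
print("shift mm",((g-s["tool_pos"])@R*1000).round(1),"pos",s["tool_pos"].round(4),"t",s["time"],"w",round(s["gripper_width"],3),"F",s["contact_force"].round(1),"j",s["joint_pos"].round(2),"yaw axis",R[:,1].round(3))
E
python3 -m crank '[-436,-491,0,0,50, -436,-491,0,0,50, -436,-491,0,0,50, -436,-491,0,0,50, -436,-491,0,0,50, -436,-491,0,0,50, -436,-491,0,0,50, -436,-491,0,0,50, -436,-491,0,0,50, -436,-491,0,0,50]'
python3 to.py 0.457 0 0.13
```

```text
time: 1.4
tool_pos: [0.3917, 0.1404, 0.2318]
tool_rot: [0.001, 0.149, 0.989, 0.0]
contact_force: [1.0, 0.2, 0.6]
gripper_width: 0.497
shift mm [-103.6 -115.   101.8] pos [0.3917 0.1404 0.2318] t 1.4 w 0.497 F [1.  0.2 0.6] j [ 0.16 -0.49  2.07  0.    1.56 -1.11] yaw axis [0.294 0.956 0.001]
```

```bash

python3 -m crank '[-35,-38,0,0,50, -68,-76,0,0,50, -90,-100,10,0,50, -100,-112,30,0,50, -104,-115,60,0,50, -104,-115,85,0,50, -104,-115,100,0,50, -104,-115,100,0,50, -104,-115,100,0,50, -104,-115,100,0,50]'
python3 to.py 0.457 0 0.039
python3 - <<'E'
from h import *
for n in("top","side"):
    im,d=vision.grab_frame(n); cv2.imwrite(f"pics/{n}1.png",im[...,::-1])
    W=cloud(n,d)
    for r in regions_of(n,"bolt_1"):
        P=W[r["region"]]; P=P[P[:,2]>-1]; T=P[abs(P[:,2]-.045)<.035]
        print(n,round(r["confidence"],2),r["extent"],((T.min(0)+T.max(0))/2).round(3),np.median(T,0).round(3))
E
```

```text
time: 2.4
tool_pos: [0.4579, 0.0018, 0.1332]
tool_rot: [0.002, 0.149, 0.989, -0.0]
contact_force: [-0.2, 0.4, -0.7]
gripper_width: 0.5
shift mm [ 0.6 -2.  94.2] pos [0.4579 0.0018 0.1332] t 2.4 w 0.5 F [-0.2  0.4 -0.7] j [-0.16 -0.29  2.09  0.    1.33 -1.43] yaw axis [0.294 0.956 0.   ]
top 0.76 [488.1, 275.6, 26.6, 22.2] [ 0.479 -0.295  0.045] [ 0.476 -0.29   0.05 ]
top 0.75 [450.1, 271.1, 17.7, 12.2] [ 0.481 -0.228  0.045] [ 0.478 -0.225  0.052]
top 0.54 [315.6, 280.3, 15.0, 9.2] [ 0.454 -0.     0.042] [ 0.451 -0.001  0.015]
side 0.84 [421.9, 299.5, 18.7, 44.4] [ 0.48  -0.295  0.044] [ 0.475 -0.297  0.044]
side 0.75 [279.2, 246.7, 12.3, 38.6] [ 0.458 -0.     0.044] [ 0.454 -0.003  0.04 ]
side 0.56 [389.5, 284.0, 13.7, 42.6] [ 0.482 -0.231  0.045] [ 0.477 -0.233  0.044]
```

```bash

python3 -m crank '[0,-1,20,0,50, 1,-2,45,0,50, 1,-2,70,0,50, 1,-2,88,0,50, 1,-2,94,0,50, 1,-2,94,0,50, 1,-2,94,0,50, 1,-2,94,0,50, 1,-2,94,0,50, 1,-2,94,0,50]'
python3 to.py 0.457 0 0.039
python3 - <<'E'
from h import *
im,d=vision.grab_frame("side"); cv2.imwrite("pics/s2.png",cv2.resize(im[170:330,200:440,::-1],None,fx=3,fy=3))
E
```

```text
time: 3.6
tool_pos: [0.4558, 0.0, 0.0381]
tool_rot: [0.001, 0.149, 0.989, -0.0]
contact_force: [0.3, -0.1, -0.7]
gripper_width: 0.496
shift mm [-1.2  0.3 -0.9] pos [0.4558 0.     0.0381] t 3.6 w 0.496 F [ 0.3 -0.1 -0.7] j [-0.16 -0.15  2.15 -0.    1.14 -1.44] yaw axis [0.294 0.956 0.   ]
```

View pics/s2.png

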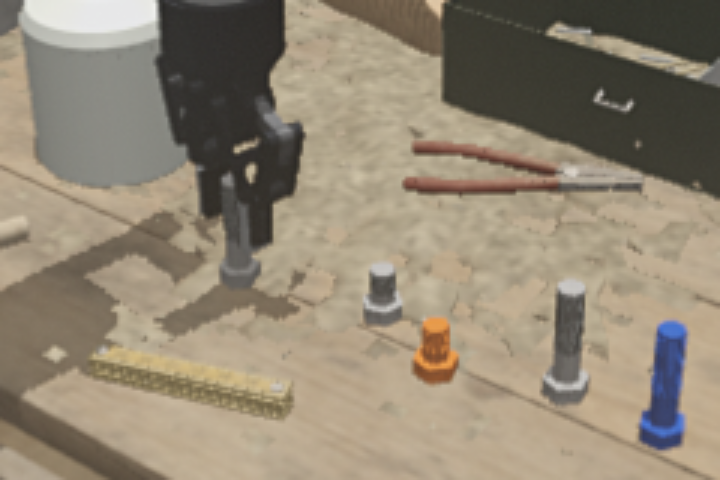

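The bolt (crop 238,230) stands between the two fingers, and its neighbours are clear. I'll close and lift a little.

```bash

python3 -m crank '[0,0,0,0,0, 0,0,0,0,0, 0,0,0,0,0, 0,0,0,0,0, 0,0,0,0,0, 0,0,0,0,0, 0,0,0,0,0, 0,0,0,0,0, 0,0,0,0,0, 0,0,0,0,0]'
python3 to.py 0.457 0 0.039
python3 -m crank '[0,0,-5,0,0, 0,0,-15,0,0, 0,0,-40,0,0, 0,0,-80,0,0, 0,0,-125,0,0, 0,0,-170,0,0, 0,0,-215,0,0, 0,0,-236,0,0, 0,0,-246,0,0, 0,0,-246,0,0]'
python3 to.py 0.534 0.185 0.285
python3 - <<'E'
from h import *
im,d=vision.grab_frame("side"); np.save("d3.npy",d); W=cloud("side",d)
cv2.imwrite("pics/s3.png",cv2.resize(im[60:260,180:420,::-1],None,fx=3,fy=3))
for r in regions_of("side","bolt_1"):
        P=W[r["region"]]; P=P[P[:,2]>-1]
        print(round(r["confidence"],2),r["extent"],P.min(0).round(3),P.max(0).round(3),np.median(P,0).round(3))
E
```

```text
time: 4.65
tool_pos: [0.4552, 0.0001, 0.0373]
tool_rot: [-0.0, 0.149, 0.989, -0.0]
contact_force: [-0.6, 0.1, 0.1]
gripper_width: 0.172
shift mm [-1.8  0.4 -1.7] pos [4.552e-01 1.000e-04 3.730e-02] t 4.65 w 0.172 F [-0.6  0.1  0.1] j [-0.16 -0.15  2.16 -0.    1.14 -1.44] yaw axis [ 0.294  0.956 -0.   ]
time: 5.65
tool_pos: [0.4557, 0.0, 0.285]
tool_rot: [0.001, 0.149, 0.989, -0.0]
contact_force: [0.6, -1.1, -1.6]
gripper_width: 0.17
shift mm [-2.040e+01  1.999e+02  1.000e-01] pos [0.4557 0.     0.285 ] t 5.65 w 0.17 F [ 0.6 -1.1 -1.6] j [-0.16 -0.4   1.92 -0.    1.62 -1.44] yaw axis [0.294 0.956 0.   ]
0.94 [422.4, 299.0, 17.1, 43.2] [ 0.466 -0.306 -0.001] [ 0.558 -0.248  0.079] [ 0.475 -0.297  0.041]
0.8 [271.2, 136.5, 14.6, 23.4] [ 0.443 -0.016  0.058] [0.852 0.341 0.288] [ 0.454 -0.007  0.261]
```

View pics/s3.png

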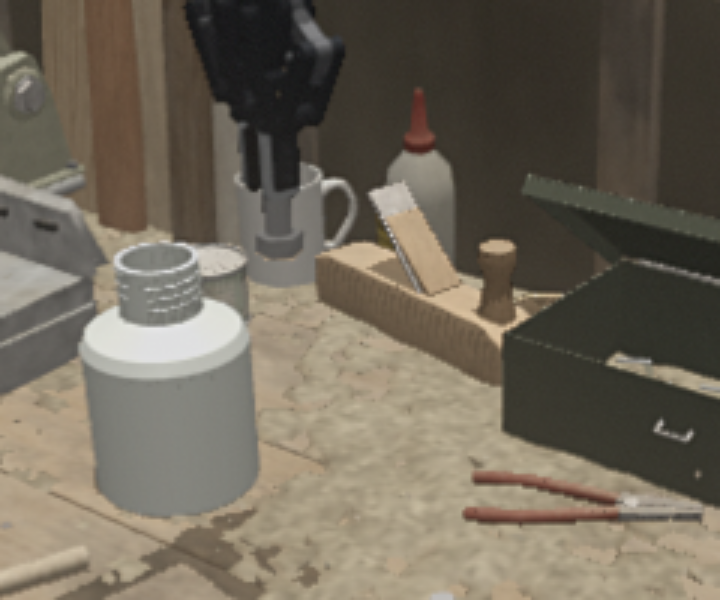

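The bolt hangs upright in the fingers with its head at crop (278,240). I'll carry it over the jar mouth.

```bash

python3 -m crank '[-1,12,0,0,0, -4,40,0,0,0, -8,80,0,0,0, -12,120,0,0,0, -16,155,0,0,0, -19,182,0,0,0, -20,196,0,0,0, -20,200,0,0,0, -20,200,0,0,0, -20,200,0,0,0]'
python3 to.py 0.534 0.185 0.19
python3 - <<'E'
from h import *
for n in("top","side"):
    im,d=vision.grab_frame(n); W=cloud(n,d); np.save(n+"4.npy",W)
    for k in("jar","bolt_1"):
      for r in regions_of(n,k):
        P=W[r["region"]]; P=P[(P[:,2]>-1)]
        if k=="jar":
            P=P[(abs(P[:,2]-.09)<.015)] if n=="side" else P[P[:,2]<.17]
            print(n,k,round(r["confidence"],2),r["extent"],P.min(0).round(3),P.max(0).round(3))
        else:
            print(n,k,round(r["confidence"],2),r["extent"],np.median(P,0).round(3))
    # jar rim, neck region
    m=(abs(W[...,2]-.172)<.006)&(np.hypot(W[...,0]-.534,W[...,1]-.185)<.04); P=W[m]; print(n,"rim",m.sum(),P.min(0).round(3),P.max(0).round(3))
    m=(abs(W[...,2]-.21)<.004)&(np.hypot(W[...,0]-.534,W[...,1]-.185)<.03); 
    m=(W[...,2]>.205)&(W[...,2]<.218)&(np.hypot(W[...,0]-.534,W[...,1]-.185)<.03); P=W[m]
    if m.any(): print(n,"head",m.sum(),P.min(0).round(3),P.max(0).round(3))
    a,b=(60,140) if n=="side" else (100,80)
    cv2.imwrite(f"pics/{n}4.png",cv2.resize(im[a:a+180,b:b+200,::-1],None,fx=2,fy=2))
cv2.imwrite("pics/4.png",np.hstack([cv2.imread("pics/top4.png"),cv2.imread("pics/side4.png")]))
E
```

```text
time: 6.75
tool_pos: [0.5329, 0.1846, 0.283]
tool_rot: [-0.0, 0.149, 0.989, -0.0]
contact_force: [0.1, -0.3, -1.6]
gripper_width: 0.17
shift mm [-1.   0.8 93. ] pos [0.5329 0.1846 0.283 ] t 6.75 w 0.17 F [ 0.1 -0.3 -1.6] j [ 0.2  -0.12  1.69 -0.    1.57 -1.07] yaw axis [ 0.295  0.955 -0.001]
top jar 0.72 [217.4, 217.7, 65.5, 78.3] [ 0.474  0.124 -0.003] [0.591 0.231 0.17 ]
top bolt_1 0.79 [488.0, 275.2, 24.2, 23.7] [ 0.476 -0.29   0.04 ]
top bolt_1 0.71 [447.0, 273.0, 18.4, 12.7] [ 0.478 -0.225  0.044]
top rim 188 [0.505 0.155 0.166] [0.56  0.188 0.178]
side jar 0.61 [238.3, 187.2, 60.2, 95.3] [0.473 0.123 0.075] [0.578 0.218 0.105]
side bolt_1 0.65 [422.2, 299.4, 15.9, 41.1] [ 0.475 -0.298  0.038]
side bolt_1 0.64 [388.0, 282.5, 17.2, 43.6] [ 0.477 -0.233  0.038]
side bolt_1 0.46 [229.4, 104.6, 10.1, 22.2] [0.532 0.177 0.261]
side rim 283 [0.505 0.155 0.166] [0.563 0.215 0.177]
```

View pics/4.png

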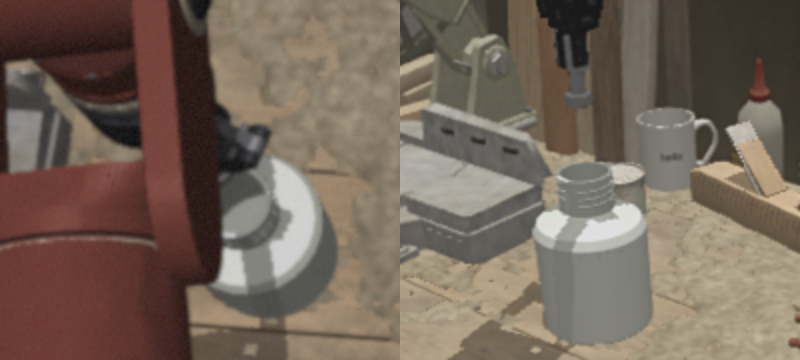

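Both views show the bolt over the mouth, and the measured rim centre is (0.534, 0.185). I'll lower the head into the neck and stop the fingertips just above the rim.

```bash

python3 -m crank '[0,0,10,0,0, -1,1,30,0,0, -1,1,55,0,0, -1,1,75,0,0, -1,1,90,0,0, -1,1,97,0,0, -1,1,100,0,0, -1,1,100,0,0, -1,1,100,0,0, -1,1,100,0,0]'
python3 to.py 0.534 0.185 0.183
python3 - <<'E'
from h import *
im,d=vision.grab_frame("side"); cv2.imwrite("pics/s5.png",cv2.resize(im[80:240,160:320,::-1],None,fx=3.5,fy=3.5))
E
```

```text
time: 8.05
tool_pos: [0.5351, 0.1862, 0.1846]
tool_rot: [0.001, 0.149, 0.989, 0.0]
contact_force: [-0.6, -1.1, -1.2]
gripper_width: 0.169
shift mm [ 0.7 -1.5  1.6] pos [0.5351 0.1862 0.1846] t 8.05 w 0.169 F [-0.6 -1.1 -1.2] j [ 0.2  -0.05  1.8  -0.    1.39 -1.07] yaw axis [0.294 0.956 0.001]
```

View pics/s5.png

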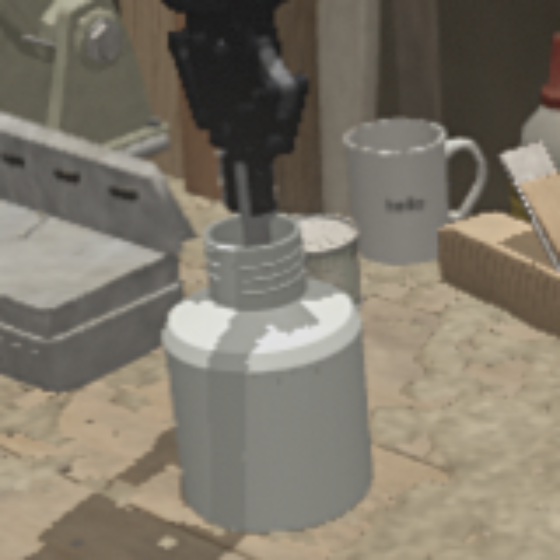

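The head is in the neck (crop 255,235), the fingers are above the rim, and there is no contact force. I'll release and rise.

```bash

python3 -m crank '[0,0,0,0,50, 0,0,0,0,50, 0,0,0,0,50, 0,0,0,0,50, 0,0,0,0,50, 0,0,-10,0,50, 0,0,-30,0,50, 0,0,-60,0,50, 0,0,-90,0,50, 0,0,-100,0,50]'
python3 to.py 0.481 -0.23 0.28
python3 - <<'E'
from h import *
im,d=vision.grab_frame("side"); W=cloud("side",d)
for r in regions_of("side","bolt_1"):
    print(round(r["confidence"],2),r["extent"],np.nanmedian(W[r["region"]],0).round(3))
m=(abs(W[...,2]-.172)<.006)&(np.hypot(W[...,0]-.534,W[...,1]-.185)<.04); P=W[m]; print("rim",m.sum(),P.min(0).round(3),P.max(0).round(3))
E
```

```text
time: 9.1
tool_pos: [0.536, 0.1864, 0.2884]
tool_rot: [0.003, 0.149, 0.989, 0.001]
contact_force: [0.1, -0.4, 2.1]
gripper_width: 0.498
shift mm [ -69.9 -414.2    7.4] pos [0.536  0.1864 0.2884] t 9.1 w 0.498 F [ 0.1 -0.4  2.1] j [ 0.2  -0.12  1.68 -0.    1.57 -1.07] yaw axis [0.294 0.956 0.003]
0.62 [422.0, 296.9, 17.3, 44.9] [ 0.475 -0.297  0.04 ]
rim 287 [0.504 0.154 0.166] [0.566 0.213 0.178]
```

```bash

python3 -m crank '[-3,-15,0,0,50, -9,-55,0,0,50, -17,-103,0,0,50, -25,-151,0,0,50, -34,-200,0,0,50, -42,-248,0,0,50, -50,-296,0,0,50, -58,-344,0,0,50, -65,-385,0,0,50, -70,-412,0,0,50]'
python3 -m crank '[0,-1,10,0,50, 0,-1,40,0,50, 0,-1,80,0,50, 0,-1,115,0,50, 0,-1,140,0,50, 0,-1,150,0,50, 0,-1,150,0,50, 0,-1,150,0,50, 0,-1,150,0,50, 0,-1,150,0,50]'
python3 to.py 0.481 -0.23 0.039
python3 - <<'E'
from h import *
im,d=vision.grab_frame("side"); W=cloud("side",d)
for r in regions_of("side","bolt_1"):
    P=W[r["region"]]; P=P[abs(P[:,2]-.045)<.03];print(round(r["confidence"],2),r["extent"],((P.min(0)+P.max(0))/2).round(3))
cv2.imwrite("pics/s6.png",cv2.resize(im[190:330,270:470,::-1],None,fx=3,fy=3))
E
```

```text
time: 10.2
tool_pos: [0.4776, -0.2311, 0.2805]
tool_rot: [-0.002, 0.15, 0.989, 0.0]
contact_force: [0.1, 0.1, -0.7]
gripper_width: 0.499
time: 11.2
tool_pos: [0.4807, -0.2298, 0.1351]
tool_rot: [0.001, 0.149, 0.989, -0.001]
contact_force: [-0.8, 0.1, -0.8]
gripper_width: 0.498
shift mm [-0.   0.  96.1] pos [ 0.4807 -0.2298  0.1351] t 11.2 w 0.498 F [-0.8  0.1 -0.8] j [-0.59 -0.09  1.92 -0.    1.31 -1.86] yaw axis [ 0.294  0.956 -0.001]
0.83 [422.6, 299.1, 15.4, 42.5] [ 0.48  -0.295  0.045]
0.72 [388.5, 283.8, 17.4, 41.1] [ 0.481 -0.23   0.045]
```

View pics/s6.png

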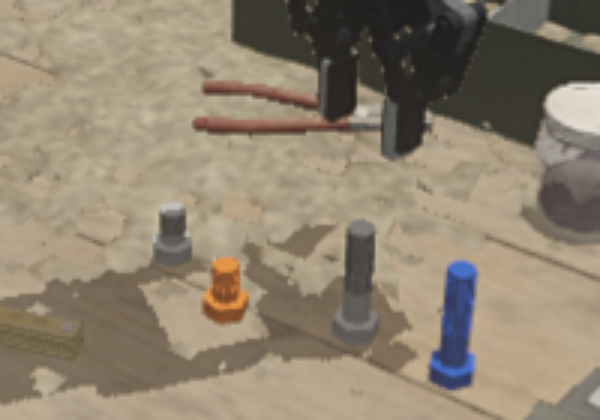

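The fingers (crop 340–400,120) are above the grey bolt (358,280), and the blue bolt is clear to the side. I'll descend, grip and lift.

```bash

python3 -m crank '[0,0,20,0,50, 0,0,45,0,50, 0,0,70,0,50, 0,0,88,0,50, 0,0,96,0,50, 0,0,96,0,50, 0,0,96,0,50, 0,0,96,0,50, 0,0,96,0,30, 0,0,96,0,0]'
python3 to.py 0.481 -0.23 0.039
python3 -m crank '[0,0,0,0,0, 0,0,0,0,0, 0,0,0,0,0, 0,0,0,0,0, 0,0,0,0,0, 0,0,0,0,0, 0,0,0,0,0, 0,0,-5,0,0, 0,0,-15,0,0, 0,0,-40,0,0]'
python3 to.py 0.481 -0.23 0.285
```

```text
time: 12.3
tool_pos: [0.4803, -0.2296, 0.0382]
tool_rot: [0.001, 0.149, 0.989, -0.0]
contact_force: [-1.0, -3.8, 11.2]
gripper_width: 0.176
shift mm [-0.8 -0.2 -0.8] pos [ 0.4803 -0.2296  0.0382] t 12.3 w 0.176 F [-1.  -3.8 11.2] j [-0.59  0.04  1.97  0.    1.13 -1.86] yaw axis [ 0.294  0.956 -0.   ]
time: 13.3
tool_pos: [0.4774, -0.2278, 0.0749]
tool_rot: [-0.003, 0.149, 0.989, 0.001]
contact_force: [0.4, -0.1, -1.9]
gripper_width: 0.167
shift mm [  -2.7   -0.7 -210.1] pos [ 0.4774 -0.2278  0.0749] t 13.3 w 0.167 F [ 0.4 -0.1 -1.9] j [-0.59 -0.02  1.96 -0.    1.21 -1.86] yaw axis [0.294 0.956 0.002]
```

```bash

python3 -m crank '[0,0,-30,0,0, 0,0,-70,0,0, 0,0,-110,0,0, 0,0,-150,0,0, 0,0,-185,0,0, 0,0,-202,0,0, 0,0,-207,0,0, 0,0,-207,0,0, 0,0,-207,0,0, 0,0,-207,0,0]'
python3 to.py 0.534 0.185 0.285
python3 - <<'E'
from h import *
im,d=vision.grab_frame("side"); W=cloud("side",d)
cv2.imwrite("pics/s7.png",cv2.resize(im[80:320,240:480,::-1],None,fx=2.5,fy=2.5))
E
```

```text
time: 14.3
tool_pos: [0.4789, -0.2287, 0.2815]
tool_rot: [-0.002, 0.149, 0.989, 0.001]
contact_force: [0.5, -0.1, -1.5]
gripper_width: 0.166
shift mm [ 69.2 411.6  -2.6] pos [ 0.4789 -0.2287  0.2815] t 14.3 w 0.166 F [ 0.5 -0.1 -1.5] j [-0.59 -0.2   1.77 -0.    1.58 -1.86] yaw axis [0.294 0.956 0.001]
```

View pics/s7.png

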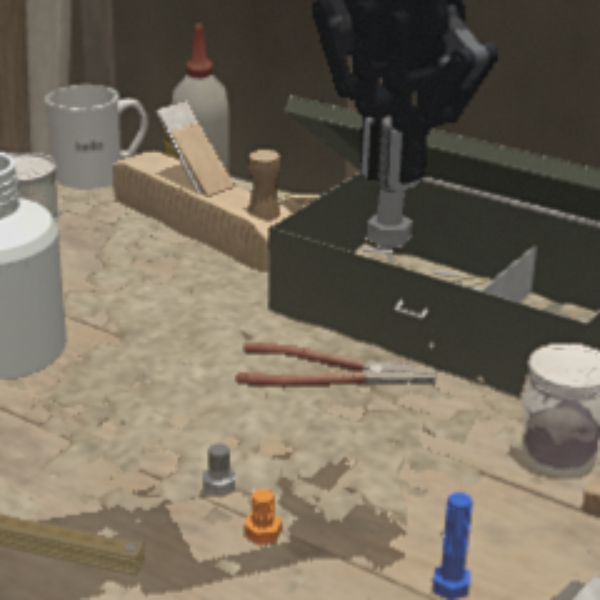

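The second bolt is held upright (crop 390,190), and the short, orange and blue bolts are still standing. I'll carry it to the jar.

```bash

python3 -m crank '[3,15,-1,0,0, 9,52,-3,0,0, 17,100,-3,0,0, 25,148,-3,0,0, 33,196,-3,0,0, 41,244,-3,0,0, 49,292,-3,0,0, 57,340,-3,0,0, 63,376,-3,0,0, 67,400,-3,0,0]'
python3 to.py 0.534 0.185 0.285
```

```text
time: 15.35
tool_pos: [0.5326, 0.1762, 0.2867]
tool_rot: [-0.001, 0.147, 0.989, 0.0]
contact_force: [-0.1, -1.3, -1.3]
gripper_width: 0.17
shift mm [1.2 8.8 1.7] pos [0.5326 0.1762 0.2867] t 15.35 w 0.17 F [-0.1 -1.3 -1.3] j [ 0.19 -0.13  1.7   0.    1.57 -1.09] yaw axis [0.291 0.957 0.   ]
```

```bash

python3 -m crank '[1,8,0,0,0, 1,10,0,0,0, 1,10,0,0,0, 1,10,0,0,0, 1,10,0,0,0, 1,10,0,0,0, 1,10,0,0,0, 1,10,0,0,0, 1,10,0,0,0, 1,10,0,0,0]'
python3 to.py 0.534 0.185 0.184
python3 - <<'E'
from h import *
im,d=vision.grab_frame("side"); W=cloud("side",d)
m=(abs(W[...,2]-.172)<.006)&(np.hypot(W[...,0]-.534,W[...,1]-.185)<.04); P=W[m]; print("rim",m.sum(),P.min(0).round(3),P.max(0).round(3))
E
```

```text
time: 16.35
tool_pos: [0.5355, 0.1826, 0.2873]
tool_rot: [0.0, 0.149, 0.989, -0.0]
contact_force: [0.4, 0.1, -1.0]
gripper_width: 0.169
shift mm [  2.1   1.9 103.3] pos [0.5355 0.1826 0.2873] t 16.35 w 0.169 F [ 0.4  0.1 -1. ] j [ 0.2  -0.12  1.68 -0.    1.57 -1.07] yaw axis [ 0.294  0.956 -0.   ]
rim 289 [0.505 0.154 0.166] [0.565 0.217 0.177]
```

```bash

python3 -m crank '[0,0,10,0,0, 1,1,30,0,0, 1,2,55,0,0, 1,2,75,0,0, 1,2,92,0,0, 1,2,99,0,0, 1,2,102,0,0, 1,2,102,0,0, 1,2,102,0,0, 1,2,102,0,0]'
python3 to.py 0.534 0.185 0.184
```

```text
time: 17.4
tool_pos: [0.5358, 0.1849, 0.1866]
tool_rot: [0.001, 0.149, 0.989, 0.0]
contact_force: [-0.6, 0.9, -1.7]
gripper_width: 0.172
shift mm [ 1.8 -0.4  2.6] pos [0.5358 0.1849 0.1866] t 17.4 w 0.172 F [-0.6  0.9 -1.7] j [ 0.2  -0.06  1.8  -0.    1.4  -1.07] yaw axis [0.294 0.956 0.001]
```

There is no contact and the bolt is centred within 2 mm, so I'll release it.

```bash

python3 -m crank '[0,0,0,0,50, 0,0,0,0,50, 0,0,0,0,50, 0,0,0,0,50, 0,0,0,0,50, 0,0,-10,0,50, 0,0,-30,0,50, 0,0,-60,0,50, 0,0,-90,0,50, 0,0,-100,0,50]'
python3 -m crank '[-15,0,0,0,50, -50,0,0,0,50, -95,0,0,0,50, -140,0,0,0,50, -180,0,0,0,50, -210,0,0,0,50, -220,0,0,0,50, -220,0,0,0,50, -220,0,0,0,50, -220,0,0,0,50]'
python3 to.py 0.534 0.185 0.184
```

```text
time: 18.4
tool_pos: [0.5366, 0.1851, 0.2903]
tool_rot: [0.003, 0.149, 0.989, 0.001]
contact_force: [0.0, 0.2, 0.5]
gripper_width: 0.5
time: 19.4
tool_pos: [0.7444, 0.1207, 0.2854]
tool_rot: [-0.0, 0.148, 0.989, 0.0]
contact_force: [0.4, -0.3, 0.2]
gripper_width: 0.501
shift mm [219.9  -0.3 101.5] pos [0.7444 0.1207 0.2854] t 19.4 w 0.501 F [ 0.4 -0.3  0.2] j [ 0.06  0.33  1.21  0.    1.6  -1.21] yaw axis [0.293 0.956 0.   ]
```

```bash

python3 -m crank '[0,-15,0,0,50, 0,-55,0,0,50, 0,-100,0,0,50, 0,-145,0,0,50, 0,-190,0,0,50, 0,-235,0,0,50, 0,-270,0,0,50, 0,-290,0,0,50, 0,-300,0,0,50, 0,-300,0,0,50]'
python3 - <<'E'
from h import *
o=[]
for n in("top","side"):
    im,d=vision.grab_frame(n); W=cloud(n,d)
    m=(abs(W[...,2]-.172)<.006)&(np.hypot(W[...,0]-.534,W[...,1]-.185)<.045); P=W[m]; print(n,"rim",P.min(0).round(3),P.max(0).round(3))
    if n=="top":
        m=(W[...,2]<.16)&(np.hypot(W[...,0]-.534,W[...,1]-.185)<.022); print("inside",W[m][:,2].round(3)[::8],m.sum())
    for k in("bolt_1","short_bolt"):
      for r in regions_of(n,k):
        P=W[r["region"]]; print(n,k,round(r["confidence"],2),r["extent"],np.nanmedian(P,0).round(3),im[r["region"]].mean(0).round())
    a,b=(140,160) if n=="side" else (150,140)
    o.append(cv2.convertScaleAbs(cv2.resize(im[a:a+150,b:b+130,::-1],None,fx=3,fy=3),alpha=1.3))
cv2.imwrite("pics/8.png",np.hstack(o))
E
```

```text
time: 20.4
tool_pos: [0.6567, -0.1671, 0.2856]
tool_rot: [0.0, 0.149, 0.989, 0.0]
contact_force: [-0.7, 0.5, -0.6]
gripper_width: 0.499
top rim [0.505 0.155 0.166] [0.563 0.214 0.178]
inside [0.095 0.094 0.095 0.099] 31
top bolt_1 0.51 [485.5, 272.3, 26.3, 22.8] [ 0.477 -0.29   0.034] [ 62.  82. 135.]
side rim [0.504 0.154 0.166] [0.566 0.213 0.178]
side bolt_1 0.82 [420.8, 299.4, 17.1, 40.6] [ 0.475 -0.297  0.038] [ 69.  81. 126.]
side bolt_1 0.61 [240.6, 163.8, 7.0, 9.7] [0.526 0.154 0.147] [111. 110. 107.]
side short_bolt 0.72 [347.2, 288.3, 15.6, 20.0] [ 0.449 -0.161  0.017] [162. 101.  54.]
side short_bolt 0.6 [328.0, 266.4, 15.7, 18.4] [ 0.476 -0.102  0.018] [121. 117. 112.]
```

View pics/8.png

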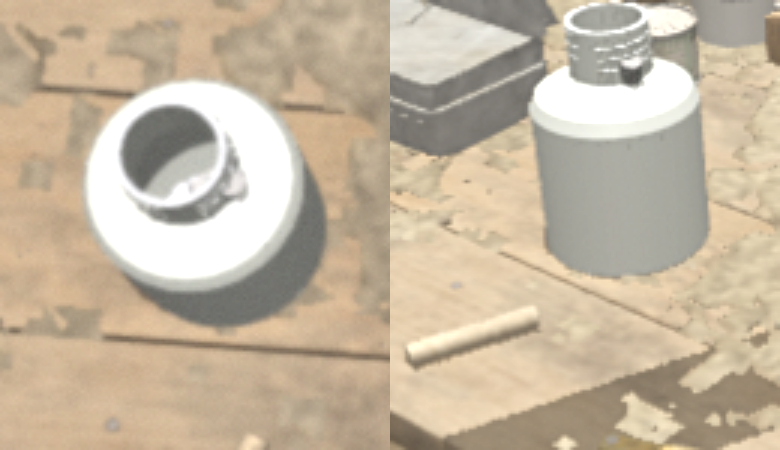

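A bolt tip shows through the jar's shoulder next to the neck (right crop 632,70), so I'll measure how that bolt rests before deciding anything.

```bash

python3 - <<'E'
from h import *
for i in range(2):
  for n in("top","side"):
    im,d=vision.grab_frame(n); W=cloud(n,d); r=np.hypot(W[...,0]-.534,W[...,1]-.185); z=W[...,2]
    if n=="top" and i==0:
        m=(z<.16)&(r<.0245); 
        for (v,u) in np.argwhere(m): print((u,v),W[v,u].round(3).tolist(),im[v,u].tolist())
    m=(z>.138)&(z<.165)&(r>.0305)&(r<.06); P=W[m]; print(n,"tip",m.sum(),P.min(0).round(3),P.max(0).round(3),P.mean(0).round(4))
E
```

```text
(np.int64(194), np.int64(189)) [0.556, 0.194, 0.159] [87, 85, 81]
(np.int64(191), np.int64(190)) [0.554, 0.198, 0.159] [86, 87, 82]
(np.int64(194), np.int64(190)) [0.556, 0.195, 0.153] [84, 85, 82]
(np.int64(192), np.int64(191)) [0.554, 0.198, 0.153] [88, 89, 85]
(np.int64(194), np.int64(191)) [0.556, 0.196, 0.149] [87, 86, 84]
(np.int64(189), np.int64(192)) [0.552, 0.202, 0.156] [86, 87, 82]
(np.int64(191), np.int64(192)) [0.553, 0.199, 0.153] [87, 89, 85]
(np.int64(193), np.int64(193)) [0.554, 0.198, 0.143] [84, 85, 80]
(np.int64(186), np.int64(194)) [0.547, 0.205, 0.159] [88, 89, 85]
(np.int64(192), np.int64(194)) [0.553, 0.2, 0.141] [88, 88, 84]
(np.int64(186), np.int64(195)) [0.547, 0.206, 0.156] [89, 88, 86]
(np.int64(187), np.int64(195)) [0.548, 0.205, 0.152] [86, 86, 83]
(np.int64(188), np.int64(195)) [0.549, 0.204, 0.149] [85, 87, 85]
(np.int64(189), np.int64(195)) [0.55, 0.204, 0.146] [87, 87, 84]
(np.int64(190), np.int64(195)) [0.55, 0.202, 0.144] [86, 88, 83]
(np.int64(185), np.int64(196)) [0.545, 0.207, 0.157] [87, 84, 82]
(np.int64(187), np.int64(196)) [0.547, 0.206, 0.
[... 4327 characters left out ...]
186), np.int64(213)) [0.521, 0.206, 0.142] [144, 146, 147]
(np.int64(203), np.int64(213)) [0.536, 0.19, 0.092] [167, 167, 168]
(np.int64(204), np.int64(213)) [0.535, 0.187, 0.096] [179, 176, 175]
(np.int64(205), np.int64(213)) [0.535, 0.186, 0.097] [198, 197, 197]
(np.int64(203), np.int64(214)) [0.535, 0.191, 0.088] [184, 181, 186]
(np.int64(204), np.int64(214)) [0.534, 0.188, 0.093] [188, 187, 187]
top tip 45 [0.516 0.149 0.138] [0.557 0.165 0.164] [0.5265 0.1534 0.1508]
side tip 56 [0.503 0.149 0.139] [0.561 0.213 0.165] [0.5255 0.1571 0.1495]
top tip 49 [0.503 0.149 0.138] [0.533 0.207 0.158] [0.5242 0.1559 0.1508]
side tip 62 [0.503 0.148 0.138] [0.564 0.214 0.165] [0.5273 0.1592 0.1507]
```

The second bolt has its head near (0.541, 0.187, 0.084), probably resting on the first bolt, and leans so that its tip shows at z≈0.15. The head is 26 mm below the limit. Nudging the tip would put the jar at risk, so I'll check that it is at rest before handing in.

```bash

python3 -m crank '[0,0,0,0,50, 0,0,0,0,50, 0,0,0,0,50, 0,0,0,0,50, 0,0,0,0,50, 0,0,0,0,50, 0,0,0,0,50, 0,0,0,0,50, 0,0,0,0,50, 0,0,0,0,50]'
python3 -m crank '[0,0,0,0,50, 0,0,0,0,50, 0,0,0,0,50, 0,0,0,0,50, 0,0,0,0,50, 0,0,0,0,50, 0,0,0,0,50, 0,0,0,0,50, 0,0,0,0,50, 0,0,0,0,50]'
python3 - <<'E'
from h import *
o=[]
for n in("top","side"):
    im,d=vision.grab_frame(n); W=cloud(n,d); r=np.hypot(W[...,0]-.534,W[...,1]-.185); z=W[...,2]
    m=(z>.138)&(z<.165)&(r>.0305)&(r<.045)&(W[...,1]<.165)&(W[...,0]<.545); P=W[m]; print(n,"tip",m.sum(),np.median(P,0).round(4))
    m=(z<.13)&(z>.0)&(r<.022); print(n,"in",m.sum(),np.median(W[m],0).round(4) if m.any() else 0)
    m=(abs(z-.172)<.006)&(r<.045); P=W[m]; print("rim",P.min(0).round(3),P.max(0).round(3))
    a,b=(140,160) if n=="side" else (150,140)
    o.append(cv2.convertScaleAbs(cv2.resize(im[a:a+150,b:b+130,::-1],None,fx=3,fy=3),alpha=.9))
cv2.imwrite("pics/9.png",np.hstack(o))
E
```

```text
time: 21.9
tool_pos: [0.657, -0.1667, 0.2853]
tool_rot: [-0.0, 0.149, 0.989, -0.0]
contact_force: [-0.8, -0.1, 0.6]
gripper_width: 0.499
time: 22.9
tool_pos: [0.657, -0.1667, 0.2853]
tool_rot: [-0.0, 0.149, 0.989, -0.0]
contact_force: [0.7, 0.7, 0.5]
gripper_width: 0.5
top tip 39 [0.5251 0.1526 0.1518]
top in 31 [0.5391 0.1841 0.0966]
rim [0.505 0.155 0.166] [0.563 0.214 0.178]
side tip 46 [0.5252 0.1536 0.1497]
side in 0 0
rim [0.505 0.154 0.166] [0.564 0.214 0.178]
```

View pics/9.png

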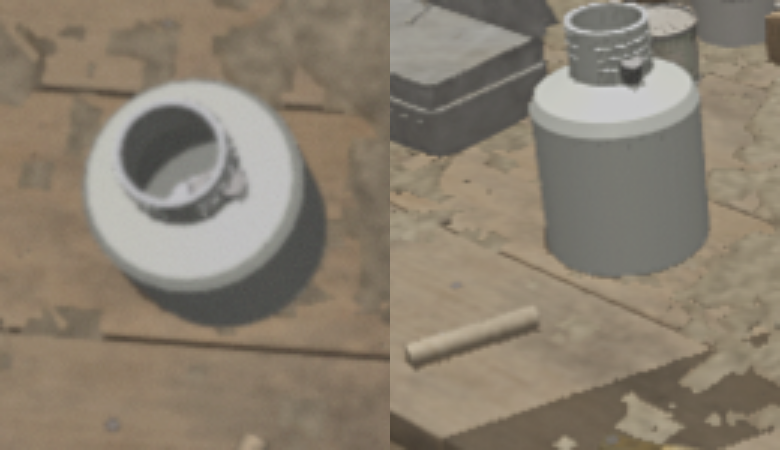

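The picture is unchanged: the tip is still at right crop (632,70) and nothing has moved in 2 s. Everything is at rest and the arm is clear, so I'll hand in.

```bash
python3 -c "
from plant import order; print(order.job_done())"
```

```text
the job is handed in; nothing more can be done
None
```

I dropped both long grey bolts head first through the jar's neck and handed the job in at about 23 s of simulated time. The second bolt did not settle cleanly, and no verdict is reported.

**What the last checks showed**
- **Jar:** it stands upright in its place; its rim centre at (0.534, 0.185) moved less than about 1 mm.
- **Other bolts:** the short bolt stands at its first place within a few mm. The orange and blue look-alikes are where they were.
- **Arm:** it stands clear and touches nothing.

**What is not clean**
- **Second bolt:** it leans inside the jar, and its tip shows through the shoulder beside the neck at about z = 0.15 m, which a solid plastic wall would not allow. I take this to be a gap in the simulated jar's collision shape. It is probably resting on the upright first bolt.
- **Against the limits:** I estimate the underside of its head is about 84 mm up (limit 110 mm) and 7 mm off the jar's axis. It did not move over 2 s. I left it alone because pushing on the tip could have tipped or shifted the jar.
- **First bolt:** I did not see it inside the jar. I inferred it is there from the release and its absence from the bench.

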